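# Open the wide cutlery case

## Task

Two grey cutlery cases stand on the stockroom table, each shut by a steel latch lever. On the wider case, swing the latch lever sideways until it is well clear of the lid (about a right angle), then lift the lid by its handle and leave it standing at least 60 degrees open. Leave the narrower case shut.

Things in the scene. Friction and masses are not known exactly. Their poses are not given: they have to be found in the camera images.
- case: Wider of two like grey plastic cutlery cases, fixed: 150 deep (x), 280 wide (y), 78.5 mm high shut; the other is 160 wide. Either may be on the left. Origin: centre of underside; x from the latch side (front, robot side) to the lid hinge, y to the left, z up; yaw within 0.25 rad. Lever pivot (upright axis) at x -100, y +65 on a 36 mm square bracket, top at 78. Hinge axis along y at x 75, z 70.5
- case_latch (a joint): Wide case's steel latch lever: flat bar 14 wide, 6 thick, underside 80 mm above table, reaching 47 mm from its pivot. 0: bar along case +x, over the lid, blocking it; grows as it swings left (counter-clockwise from above). Clear of the lid beyond 1.17; right angle 1.57; stops -0.15 and 1.75. Starts -0.1 to 0.35. Takes about 1.3 N at the peg, stays where left
- case_peg (a point): Mid-height, on the axis, of the upright round steel peg on the lever by which it is pushed or pinched: 12 mm diameter, from 86 to 122 mm above the table (point at 104), 40 mm from the pivot: in the case frame x = -100 + 40 cos q, y = 65 + 40 sin q, q the latch value
- case_lid (a joint): Wide case's lid, plate 8 mm thick covering the case, top 78.5 mm high when shut, 0.2 to 0.3 kg. Opening angle: 0 shut, grows as the front edge rises, stop at 1.75. Stiff hinge: takes about 3 to 4 N at the handle, stays where left
- case_handle (a point): Middle of the lid's handle: round steel bar 10 mm diameter, 90 long along case y, on two end legs, axis 36 mm above the lid's top, 15 behind its front edge. In the case frame at lid angle q: x = 75 - 135 cos q + 44 sin q, y = -45, z = 70.5 + 135 sin q + 44 cos q mm (114.5 when shut)
- small_lid (a joint): Lid of the narrower case (150 x 160 mm, same height, look and kind of latch), opening angle, 0 shut. It starts latched shut and is to be left alone

How it is judged:
By the outcome, as a careful person would: the job done as asked, in the order asked, and still so for the second after the job is handed in, with the robot touching nothing.
It also fails if it takes over 54 s, if anything falls off the work surface, if the arm or the gripper's body presses on something with over 40 N, if the wrist force passes 120 N, or if a joint passes its speed limit or range.

## Robot

A 7-joint arm with a two-finger parallel gripper is mounted at the origin on the work surface. World frame = base frame: x ahead of the robot, y to its left, z up, the work surface at z = 0. Lengths are in m, angles in rad, forces in N, time in s.
With the tool pointing down it reaches from about 0.425 to 0.925 m from the base axis. Payload 6.8 kg.
Tool frame: the origin (TCP) lies at the very end of the fingers, on their centre line; the grasp point (between the pads) lies 19 mm behind it; z points along the fingers, y is the line along which they close (so a half turn about z gives the same grasp; the last joint's range is limited). The gripper opens to 85 mm and grips with 20 to 120 N. Pads are 22 mm wide; open, the fingers measure 114 mm over their backs; the gripper's body (76 mm by 85 mm) begins 54 mm behind the grasp point. The pads swing forward as they close: fully open they stand 13 mm farther back than shut.
Start: joints at [-1.311, 0.477, 0.022, 1.555, -0.011, 1.109, -0.083], TCP at [0.243, 0.63, 0.231] pointing down, gripper open.
Joint ranges: [-2.96, 2.96], [-0.34, 2.1], [-1.41, 1.46], [0.24, 2.44], [-1.37, 4.51], [0.17, 1.92], [-2.96, 2.96]. Speed limits (rad/s): [2.39, 2.39, 3.14, 3.14, 3.14, 3.14, 3.14].

## Interface

Orientations are given as a unit quaternion [w, x, y, z].
In Python, from station import telemetry, viewer, job, search_frame, cut_out gives the robot as it stands. The module is installed in compiled form; this text tells all that it offers.
- The arm moves only by the shell command python3 -m crank 'ROWS' [FORCE]. ROWS is JSON, a list of rows, each an object with "delta_rot": the turn, a rotation vector about the tool's x, y, z in degrees, a list of three; "xyz": the shift along the tool's x, y, z in m, a list of three; "fingers": the gripper command: -1 is fully open, 1 is shut, values between are in proportion. In form: [{"delta_rot": [ax, ay, az], "xyz": [dx, dy, dz], "fingers": fingers}, ...]. A call has 1 to 10 rows; each row is the pose to reach, as a shift and turn from the pose commanded when the call began, along the tool's axes at that moment; what a row does not reach only later rows make up. A row lasts 1/10 s, in which the tool goes at most 50 mm and 8.59 degrees, less where a joint would pass 70% of its speed; a pose out of reach is approached as far as the arm can. A call with a gripper value outside its range is refused whole. The fingers move at their own pace and stop on an object; FORCE is the grip in N (left out, the last holds). Time passes only in rows, so rows that repeat a pose let the fingers close. It gives the time, the measured TCP pose, the force, the opening and the grip force at its end, in the units of the state.
- telemetry.get_obs(): the state, without advancing time (a new reading comes with each control period).
- viewer.read_camera(name): name is "scene" or "top" or "wrist"; returns a dict with "img" (420x560x3 uint8, red, green, blue), "fx", "fy", "cx", "cy" (pixels), "origin" and "rotation" of the camera in the world. Camera axes: x right, y up, looking along -z (the intrinsics and any distortion apply to the point x, -y, -z); pixel columns grow to the right and rows downward; lengths in m; the calibration is good to about 2 mm. A picture is of the moment at which its call begins. There is no depth.
- job.hand_in(): hands the job in; it is judged then, once.
Trained networks look in the newest picture that a camera, given by its name, has taken for a name from the list of things; names that differ only in an ending like _2 or _b are one class to them, and where a whole thing is asked for, a point or a joint stands for the part that bears it (a point fixed in the world has none). Each returns a list of dicts, best first, with "score" (0 to 1); they miss things now and then, are a little off and sometimes report something else, mostly with a low value. They report only what shows in the picture. A call takes as long as a camera call.
- search_frame(camera, thing): "pixel" ([column, row] in pixels, amid what is visible of it).
- cut_out(camera, thing): "pixels" (420x560 bool, what is visible of it) and "pixel" ([column, row] in pixels, amid what is visible of it).
The state is a dict: "t": time; "q": joint angles; "joint_vel": joint speeds; "joint_torque": joint torques, N m; "eef_pos": TCP position; "tool_rot": TCP orientation; "contact_force": force on the tool from outside, world axes, zero at the start; "torque": the same for the moment, N m; "gripper_width": opening from 0.0 (shut) to 1.0 (fully open); "grasp_force": force on a finger pad.
Only numpy, scipy, OpenCV 4.12 (cv2) and the standard library are available. Lean on these libraries where they do the work, as an engineer would, in place of code of your own. Each camera call takes 0.05 s, during which the arm holds its last target. There are 200 camera calls.

## Working session

There is one attempt and no reset: what is moved stays moved. The work goes in short steps, Python scripts to look and compute and a shell command to move; the robot and the scene stay as the last step left them, time stands still between calls to the robot, and variables do not carry over. Pictures are saved under pics/ and viewed, at most 10 in all, crops included, and the job is handed in when it is done.

```bash
mkdir -p pics
cat > h.py <<'E'
import numpy as np,cv2
from station import telemetry,viewer,job,search_frame,cut_out
def ray(c,px):
    d=np.array([(px[0]-c["cx"])/c["fx"],-(px[1]-c["cy"])/c["fy"],-1.])
    return np.array(c["origin"]),np.array(c["rotation"])@d
def atz(c,px,z):
    o,d=ray(c,px); return o+d*(z-o[2])/d[2]
def proj(c,p):
    v=np.array(c["rotation"]).T@(np.array(p)-c["origin"]); return [c["cx"]+c["fx"]*v[0]/-v[2],c["cy"]-c["fy"]*v[1]/-v[2]]
E
python3 - <<'E'
from h import *
Z={"case":.07,"case_latch":.083,"case_peg":.104,"case_lid":.0785,"case_handle":.1145}
ims=[]
for n in("top","scene"):
    c=viewer.read_camera(n); ims.append(c["img"]); print(n,c["origin"],[k for k in c],c["fx"])
    cv2.imwrite(f"pics/{n}0.png",c["img"][...,::-1])
    for t in Z:
        for r in search_frame(n,t)[:3]: print(t,np.round(r["pixel"]),round(r["score"],2),np.round(atz(c,r["pixel"],Z[t]),3))
o=telemetry.get_obs();print(o["t"],o["eef_pos"],o["tool_rot"])
E
```

```text
top [ 0.44300265 -0.01912814  1.03583456] ['img', 'fx', 'fy', 'cx', 'cy', 'origin', 'rotation'] 468.12549483535025Traceback (most recent call last):
  File "<stdin>", line 8, in <module>
  File "h.py", line 7, in atz
    o,d=ray(c,px); return o+d*(z-o[2])/d[2]
        ~~~^^^^^^
  File "h.py", line 5, in ray
    return np.array(c["origin"]),np.array(c["rotation"])@d
                                 ~~~~~~~~~~~~~~~~~~~~~~~^~
ValueError: matmul: Input operand 1 has a mismatch in its core dimension 0, with gufunc signature (n?,k),(k,m?)->(n?,m?) (size 3 is different from 4)
```

View pics/top0.png

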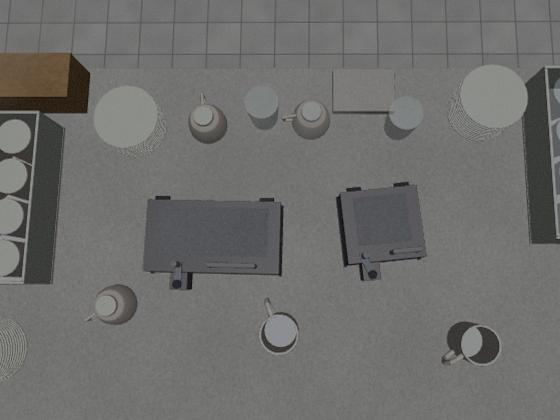

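```bash
sed -i 's/^import numpy as np,cv2/&\nfrom scipy.spatial.transform import Rotation as R\ndef RM(q): return R.from_quat(np.array(q)[[1,2,3,0]]).as_matrix()/; s/np.array(c\["rotation"\])/RM(c["rotation"])/' h.py
python3 - <<'E'
from h import *
Z={"case":.07,"case_latch":.083,"case_peg":.104,"case_lid":.0785,"case_handle":.1145}
for n in("top","scene"):
    c=viewer.read_camera(n); print(n,c["origin"],c["fx"])
    cv2.imwrite(f"pics/{n}0.png",c["img"][...,::-1])
    for t in Z:
        for r in search_frame(n,t)[:3]: print(t,np.round(r["pixel"]),round(r["score"],2),np.round(atz(c,r["pixel"],Z[t]),3))
    if n=="top":
        for r in cut_out(n,"case_handle")[:2]+cut_out(n,"case_lid")[:2]:
            m=r["pixels"];b=cv2.minAreaRect(np.argwhere(m)[:,::-1].astype(np.float32));print(r["score"],m.sum(),b,[np.round(atz(c,p,.0785),3) for p in cv2.boxPoints(b)])
        for nm,p,z in(("lidcorners",(147,200),.0785),("",(281,201),.0785),("",(278,274),.0785),("",(145,272),.0785),("h",(206,264),.1145),("h",(255,266),.1145),("cupL",(115,305),.05),("cupR",(280,330),.09)): print(nm,np.round(atz(c,p,z),3))
o=telemetry.get_obs();print(o["t"],o["eef_pos"],o["tool_rot"])
E
```

```text
top [ 0.44300265 -0.01912814  1.03583456] 468.12549483535025
case [210. 237.] 0.94 [0.539 0.167 0.07 ]
case [214. 235.] 0.54 [0.544 0.159 0.07 ]
case_latch [177. 273.] 0.67 [0.464 0.228 0.083]
case_peg [180. 273.] 0.57 [0.464 0.217 0.104]
case_lid [208. 234.] 0.69 [0.545 0.169 0.079]
case_handle [212. 236.] 0.85 [0.536 0.155 0.115]
0.67 9427 ((211.7947998046875, 236.2073516845703), (135.10780334472656, 72.85224151611328), 1.4320961236953735) [array([0.468, 0.299, 0.079]), array([0.619, 0.304, 0.079]), array([0.614, 0.021, 0.079]), array([0.464, 0.023, 0.079])]
0.51 249 ((176.5, 274.0), (28.0, 11.0), 90.0) [array([0.491, 0.244, 0.079]), array([0.491, 0.221, 0.079]), array([0.434, 0.218, 0.079]), array([0.434, 0.241, 0.079])]
0.86 9636 ((211.52621459960938, 236.45068359375), (135.93252563476562, 72.45235443115234), 1.432096242904663) [array([0.468, 0.301, 0.079]), array([0.618, 0.305, 0.079]), array([0.613, 0.021, 0.079]), array([0.464, 0.022, 0.079])]
lidcorners [0.615 0.3   0.079]
 [0.615 0.019 0.079]
 [0.465 0.023 0.079]
 [0.466 0.296 0.079]
h [0.482 0.164 0.115]
h [0.479 0.067 0.115]
cupL [0.397 0.365 0.05 ]
cupR [0.354 0.017 0.09 ]
scene [ 1.36531073 -0.12761119  0.81942987] 538.1585687527761
case [356. 223.] 0.66 [0.576 0.153 0.07 ]
case_latch [378. 178.] 0.6 [0.45  0.233 0.083]
case_peg [378. 178.] 0.72 [0.475 0.224 0.104]
case_peg [353. 211.] 0.37 [0.577 0.143 0.104]
case_lid [354. 210.] 0.77 [0.546 0.156 0.079]
case_handle [353. 210.] 0.57 [0.584 0.141 0.115]
0.8 [0.24272751 0.629883   0.23133856] [5.14602178e-06 1.82873097e-01 9.83136526e-01 3.64391787e-05]
```

View pics/scene0.png

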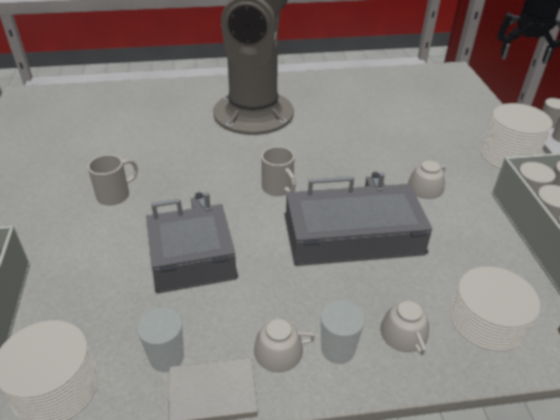

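The top view shows the wide case on the left, lid corners about (147,200) to (278,274), lever near (178,275) and handle (206–255,265). The scene view shows a mug in front of the handle and an upturned cup to the left of the case. The yaw is about 0 and the centre is about (0.541, 0.161). I'll move above the peg, with the fingers turned to close along x.

```bash
python3 -m crank '[{"delta_rot":[0,0,69],"xyz":[-0.367,-0.291,0],"fingers":0},{"delta_rot":[0,0,69],"xyz":[-0.367,-0.291,0],"fingers":0},{"delta_rot":[0,0,69],"xyz":[-0.367,-0.291,0],"fingers":0},{"delta_rot":[0,0,69],"xyz":[-0.367,-0.291,0],"fingers":0},{"delta_rot":[0,0,69],"xyz":[-0.367,-0.291,0],"fingers":0},{"delta_rot":[0,0,69],"xyz":[-0.367,-0.291,0],"fingers":0},{"delta_rot":[0,0,69],"xyz":[-0.367,-0.291,0],"fingers":0},{"delta_rot":[0,0,69],"xyz":[-0.367,-0.291,0],"fingers":0},{"delta_rot":[0,0,69],"xyz":[-0.367,-0.291,0],"fingers":0},{"delta_rot":[0,0,69],"xyz":[-0.367,-0.291,0],"fingers":0}]' 30
python3 -m crank '[{"delta_rot":[0,0,0],"xyz":[0,0,0],"fingers":0},{"delta_rot":[0,0,0],"xyz":[0,0,0],"fingers":0}]'
python3 - <<'E'
from h import *
c=viewer.read_camera("wrist"); cv2.imwrite("pics/w1.png",c["img"][...,::-1])
print(c["origin"],c["rotation"],c["fx"])
for t,z in(("case_peg",.104),("case_latch",.083),("case_handle",.1145)):
    for r in search_frame("wrist",t)[:3]: print(t,np.round(r["pixel"]),round(r["score"],2),np.round(atz(c,r["pixel"],z),3))
o=telemetry.get_obs();print(o["t"],o["eef_pos"],np.round(RM(o["tool_rot"]),3),o["q"])
print([np.round(proj(c,p)) for p in ((.481,.226,.104),(.441,.226,.08),(.481,.116,.1145))])
E
```

```text
t: 1.8
eef_pos: [0.483, 0.2209, 0.2319]
tool_rot: [0.001, 0.71, 0.704, 0.0]
contact_force: [0.4, -0.3, -0.7]
gripper_width: 0.503
grasp_force: 0.0
t: 2.0
eef_pos: [0.4803, 0.2269, 0.2314]
tool_rot: [-0.0, 0.708, 0.707, 0.0]
contact_force: [-0.2, 0.7, -0.3]
gripper_width: 0.501
grasp_force: 0.0
[0.48204168 0.29279663 0.37471302] [ 9.91229243e-01 -1.32142864e-01  8.07467982e-04 -1.48284373e-03] 307.5580981182573
case_peg [268. 198.] 0.64 [0.469 0.229 0.104]
case_latch [266. 195.] 0.89 [0.466 0.227 0.083]
case_handle [336. 206.] 0.95 [0.529 0.224 0.114]
2.2 [0.4797604  0.22800987 0.23122111] [[-0.002  1.    -0.   ]
 [ 1.     0.002  0.   ]
 [ 0.    -0.    -1.   ]] [-0.90979152  0.24872378  0.41599472  1.92104443 -0.11939635  0.99566883
 -0.43847038]
[array([281., 201.]), array([241., 195.]), array([282., 314.])]
```

View pics/w1.png

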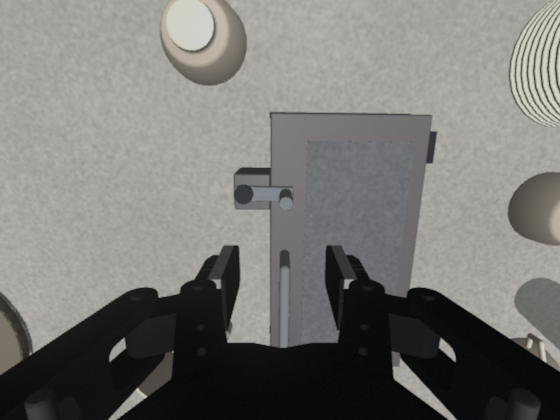

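The wrist view shows the peg from top (286,203) to foot (285,190), the pivot at (244,194) and the handle bar along column 285 from row 252 down. The upturned cup is at (200,40).

Run:
```python
from h import *
c=viewer.read_camera("wrist")
for n,p,z in(("pegtop",(286,203),.122),("pegmid",(286,197),.104),("pegbase",(285,190),.086),("pivot",(244,194),.088),("bar0",(285,252),.1145),("bar1",(283,340),.1145),("lidFL",(271,113),.0785),("lidBL",(431,115),.0785),("lidF",(271,330),.0785),("cup",(205,40),.05)): print(n,np.round(atz(c,p,z),4))
```

```text
pegtop [0.4843 0.2298 0.122 ]
pegmid [0.4845 0.2308 0.104 ]
pegbase [0.4837 0.2335 0.086 ]
pivot [0.4446 0.23   0.088 ]
bar0 [0.4836 0.1818 0.1145]
bar1 [0.4819 0.0877 0.1145]
lidFL [0.4707 0.3042 0.0785]
lidBL [0.6181 0.3024 0.0785]
lidF [0.4685 0.0723 0.0785]
cup [0.4075 0.3716 0.05  ]
```

```bash
python3 -m crank '[{"delta_rot":[0,0,0],"xyz":[0.003,0.0045,0.05],"fingers":0},{"delta_rot":[0,0,0],"xyz":[0.003,0.0045,0.1],"fingers":0},{"delta_rot":[0,0,0],"xyz":[0.003,0.0045,0.137],"fingers":0},{"delta_rot":[0,0,0],"xyz":[0.003,0.0045,0.137],"fingers":0},{"delta_rot":[0,0,0],"xyz":[0.003,0.0045,0.137],"fingers":0.4},{"delta_rot":[0,0,0],"xyz":[0.003,0.0045,0.137],"fingers":1},{"delta_rot":[0,0,0],"xyz":[0.003,0.0045,0.137],"fingers":1},{"delta_rot":[0,0,0],"xyz":[0.003,0.0045,0.137],"fingers":1},{"delta_rot":[0,0,0],"xyz":[0.003,0.0045,0.137],"fingers":1}]' 30
```

```text
t: 3.15
eef_pos: [0.4837, 0.2303, 0.0962]
tool_rot: [-0.001, 0.707, 0.707, -0.0]
contact_force: [-6.9, -0.8, 3.3]
gripper_width: 0.131
grasp_force: 29.2
```

```bash
python3 -m crank '[{"delta_rot":[0,0,0],"xyz":[0.007,-0.0008,0],"fingers":1},{"delta_rot":[0,0,0],"xyz":[0.0146,-0.0032,0],"fingers":1},{"delta_rot":[0,0,0],"xyz":[0.0216,-0.007,0],"fingers":1},{"delta_rot":[0,0,0],"xyz":[0.0277,-0.0121,0],"fingers":1},{"delta_rot":[0,0,0],"xyz":[0.0327,-0.0184,0],"fingers":1},{"delta_rot":[0,0,0],"xyz":[0.0363,-0.0255,0],"fingers":1},{"delta_rot":[0,0,0],"xyz":[0.0384,-0.0332,0],"fingers":1},{"delta_rot":[0,0,0],"xyz":[0.039,-0.041,0],"fingers":1},{"delta_rot":[0,0,0],"xyz":[0.039,-0.041,0],"fingers":1},{"delta_rot":[0,0,0],"xyz":[0.039,-0.041,0],"fingers":1}]'
```

```text
t: 4.15
eef_pos: [0.4471, 0.2762, 0.0973]
tool_rot: [-0.001, 0.706, 0.708, 0.007]
contact_force: [3.7, 13.0, -0.9]
gripper_width: 0.125
grasp_force: 30.1
```

```bash
python3 -m crank '[{"delta_rot":[0,0,0],"xyz":[0.039,-0.041,0],"fingers":0},{"delta_rot":[0,0,0],"xyz":[0,0,0],"fingers":0}]' 2>&1 | head -0; echo skip
```

```text
skip
```

I got that command wrong. Its offsets count from the current pose, so the tool moved a further 39 mm left and 41 mm back, then returned, and I also threw the output away. I'll check the state before doing anything else.

Run:
```python
from h import *
o=telemetry.get_obs();print({k:np.round(o[k],3) for k in("t","eef_pos","tool_rot","contact_force","gripper_width")})
c=viewer.read_camera("wrist"); cv2.imwrite("pics/w2.png",c["img"][...,::-1])
c=viewer.read_camera("top"); cv2.imwrite("pics/t2.png",cv2.resize(c["img"][180:400,60:340,::-1],None,fx=2,fy=2))
```

```text
{'t': np.float64(4.35), 'eef_pos': array([0.432, 0.288, 0.095]), 'tool_rot': array([-0.005,  0.696,  0.718,  0.001]), 'contact_force': array([ 0.617,  1.929, -0.478]), 'gripper_width': np.float64(0.459)}
```

View pics/w2.png

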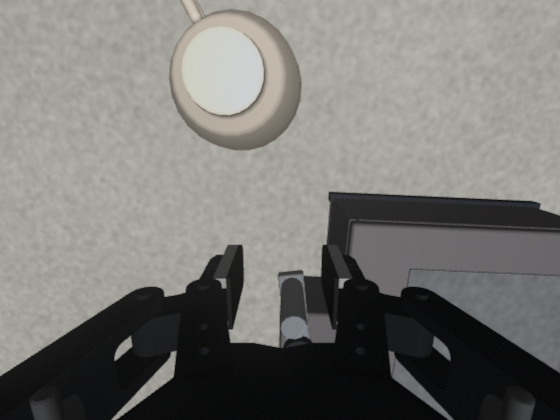

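The peg is free between the open fingers, with its top at (293,328). The lever points left at roughly a right angle, and the cup was not touched. I'll lift off and check the lever.

```bash
python3 -m crank '[{"delta_rot":[0,0,0],"xyz":[0,0,0],"fingers":0},{"delta_rot":[0,0,0],"xyz":[0,0,-0.04],"fingers":0},{"delta_rot":[0,0,0],"xyz":[0,0,-0.09],"fingers":0},{"delta_rot":[0,0,0],"xyz":[-0.05,0,-0.11],"fingers":0},{"delta_rot":[0,0,0],"xyz":[-0.1,0.02,-0.11],"fingers":0},{"delta_rot":[0,0,0],"xyz":[-0.15,0.038,-0.11],"fingers":0},{"delta_rot":[0,0,0],"xyz":[-0.15,0.038,-0.11],"fingers":0},{"delta_rot":[0,0,0],"xyz":[-0.15,0.038,-0.11],"fingers":0}]'
python3 - <<'E'
from h import *
o=telemetry.get_obs();print({k:np.round(o[k],3) for k in("t","eef_pos","tool_rot","contact_force")});print(np.round(RM(o["tool_rot"]),3))
c=viewer.read_camera("wrist"); cv2.imwrite("pics/w3.png",c["img"][...,::-1])
for t,z in(("case_peg",.104),("case_handle",.1145)):
    for r in search_frame("wrist",t)[:3]: print(t,np.round(r["pixel"]),round(r["score"],2),np.round(atz(c,r["pixel"],z),3))
print([np.round(proj(c,p)) for p in ((.4445,.270,.104),(.4445,.23,.088),(.483,.165,.1145),(.483,.075,.1145))])
E
```

```text
t: 5.25
eef_pos: [0.4825, 0.1168, 0.205]
tool_rot: [0.0, 0.709, 0.705, 0.001]
contact_force: [-0.3, 0.2, 1.7]
gripper_width: 0.501
grasp_force: 0.0
{'t': np.float64(5.25), 'eef_pos': array([0.482, 0.117, 0.205]), 'tool_rot': array([0.   , 0.709, 0.705, 0.001]), 'contact_force': array([-0.333,  0.219,  1.686])}
[[ 0.006  1.     0.001]
 [ 1.    -0.006  0.001]
 [ 0.001  0.001 -1.   ]]
case_peg [228.  39.] 0.62 [0.446 0.242 0.104]
case_handle [352. 132.] 0.82 [0.536 0.177 0.114]
[array([224.,  -5.]), array([230.,  62.]), array([280., 149.]), array([281., 260.])]
```

View pics/w3.png

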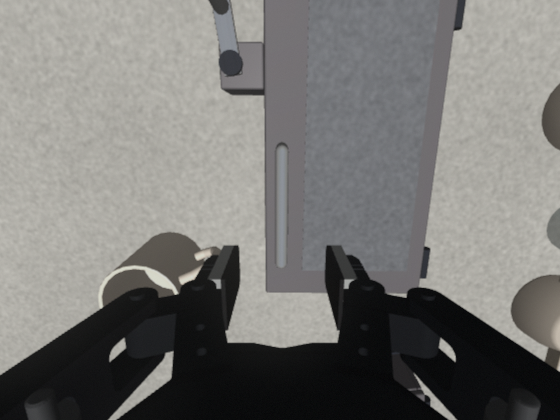

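The lever now stands slightly past a right angle, pivot (230,62) to (222,3), clear of the lid. The handle bar runs along column 281, rows 143–268, as predicted. Next I'll go down and grip it.

```bash
python3 -m crank '[{"delta_rot":[0,0,0],"xyz":[0.002,0,0.05],"fingers":0},{"delta_rot":[0,0,0],"xyz":[0.002,0,0.09],"fingers":0},{"delta_rot":[0,0,0],"xyz":[0.002,0,0.107],"fingers":0},{"delta_rot":[0,0,0],"xyz":[0.002,0,0.107],"fingers":0},{"delta_rot":[0,0,0],"xyz":[0.002,0,0.107],"fingers":0.4},{"delta_rot":[0,0,0],"xyz":[0.002,0,0.107],"fingers":1},{"delta_rot":[0,0,0],"xyz":[0.002,0,0.107],"fingers":1},{"delta_rot":[0,0,0],"xyz":[0.002,0,0.107],"fingers":1},{"delta_rot":[0,0,0],"xyz":[0.002,0,0.107],"fingers":1}]' 40
```

```text
t: 6.3
eef_pos: [0.482, 0.1214, 0.0985]
tool_rot: [-0.0, 0.707, 0.707, 0.001]
contact_force: [-4.0, 1.0, 6.5]
gripper_width: 0.094
grasp_force: 39.1
```

```bash
python3 -c "
import numpy as np
for d in range(0,91,5):
    q=np.radians(d);print(d,np.round([75-135*np.cos(q)+44*np.sin(q)+60,-(135*np.sin(q)+44*np.cos(q)-44)],1))"
```

```text
0 [ 0. -0.]
5 [  4.3 -11.6]
10 [  9.7 -22.8]
15 [ 16.  -33.4]
20 [ 23.2 -43.5]
25 [ 31.2 -52.9]
30 [ 40.1 -61.6]
35 [ 49.7 -69.5]
40 [ 59.9 -76.5]
45 [ 70.7 -82.6]
50 [ 81.9 -87.7]
55 [ 93.6 -91.8]
60 [105.6 -94.9]
65 [117.8 -96.9]
70 [130.2 -97.9]
75 [142.6 -97.8]
80 [154.9 -96.6]
85 [167.1 -94.3]
90 [179. -91.]
```

```bash
python3 -m crank '[{"delta_rot":[0,0,0],"xyz":[0,0.004,-0.0116],"fingers":1},{"delta_rot":[0,0,0],"xyz":[0,0.0097,-0.0228],"fingers":1},{"delta_rot":[0,0,0],"xyz":[0,0.016,-0.0334],"fingers":1},{"delta_rot":[0,0,0],"xyz":[0,0.0232,-0.0435],"fingers":1},{"delta_rot":[0,0,0],"xyz":[0,0.0312,-0.0529],"fingers":1},{"delta_rot":[0,0,0],"xyz":[0,0.0401,-0.0616],"fingers":1},{"delta_rot":[0,0,0],"xyz":[0,0.0497,-0.0695],"fingers":1},{"delta_rot":[0,0,0],"xyz":[0,0.0599,-0.0765],"fingers":1},{"delta_rot":[0,0,0],"xyz":[0,0.0599,-0.0765],"fingers":1}]'
```

```text
t: 7.2
eef_pos: [0.541, 0.1205, 0.1766]
tool_rot: [-0.002, 0.708, 0.707, -0.001]
contact_force: [-12.4, 1.7, 20.4]
gripper_width: 0.098
grasp_force: 40.7
```

```bash
python3 -m crank '[{"delta_rot":[0,0,0],"xyz":[0,0.01,-0.009],"fingers":1},{"delta_rot":[0,0,0],"xyz":[0,0.021,-0.0145],"fingers":1},{"delta_rot":[0,0,0],"xyz":[0,0.0325,-0.0185],"fingers":1},{"delta_rot":[0,0,0],"xyz":[0,0.0445,-0.0215],"fingers":1},{"delta_rot":[0,0,0],"xyz":[0,0.0565,-0.0235],"fingers":1},{"delta_rot":[0,0,0],"xyz":[0,0.069,-0.0245],"fingers":1},{"delta_rot":[0,0,0],"xyz":[0,0.0815,-0.0243],"fingers":1},{"delta_rot":[0,0,0],"xyz":[0,0.094,-0.023],"fingers":1},{"delta_rot":[0,0,0],"xyz":[0,0.094,-0.023],"fingers":1}]'
python3 - <<'E'
from h import *
c=viewer.read_camera("scene"); cv2.imwrite("pics/s4.png",cv2.resize(c["img"][60:300,240:520,::-1],None,fx=2.5,fy=2.5))
E
```

```text
t: 8.1
eef_pos: [0.6385, 0.1192, 0.1979]
tool_rot: [0.002, 0.708, 0.706, 0.001]
contact_force: [0.5, -0.6, 4.1]
gripper_width: 0.094
grasp_force: 41.3
```

View pics/s4.png

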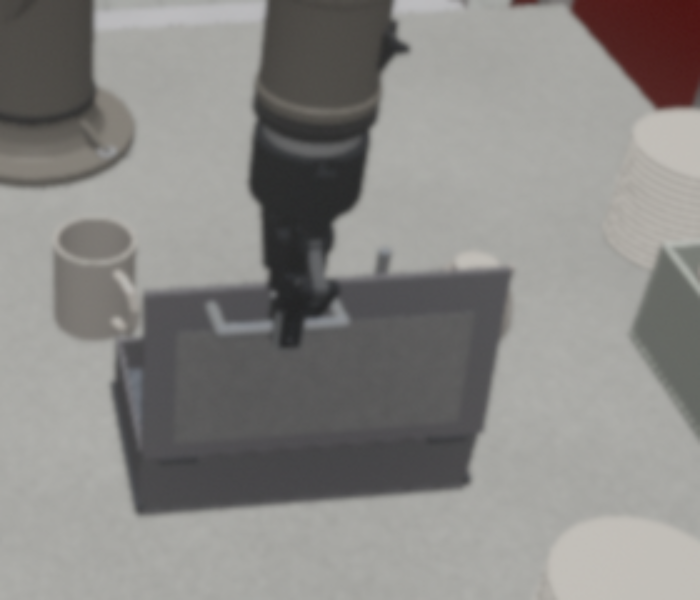

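The lid stands at about 80°, with the gripper holding the bar at (285,325). I'll open the fingers only part way so they don't press the lid, lift straight out, then back away.

```bash
python3 -m crank '[{"delta_rot":[0,0,0],"xyz":[0,0,0],"fingers":0.5},{"delta_rot":[0,0,0],"xyz":[0,0,0],"fingers":0.45},{"delta_rot":[0,0,0],"xyz":[0,0,0],"fingers":0.45},{"delta_rot":[0,0,0],"xyz":[0,0,-0.02],"fingers":0.45},{"delta_rot":[0,0,0],"xyz":[0,0,-0.05],"fingers":0.45},{"delta_rot":[0,0,0],"xyz":[0,0,-0.1],"fingers":0.45},{"delta_rot":[0,0,0],"xyz":[0,-0.03,-0.14],"fingers":0.45},{"delta_rot":[0,0,0],"xyz":[0,-0.08,-0.14],"fingers":0.45},{"delta_rot":[0,0,0],"xyz":[0,-0.13,-0.14],"fingers":0.45},{"delta_rot":[0,0,0],"xyz":[0,-0.13,-0.14],"fingers":0.45}]'
python3 - <<'E'
from h import *
c=viewer.read_camera("scene"); cv2.imwrite("pics/s5.png",c["img"][...,::-1])
E
```

```text
t: 9.15
eef_pos: [0.4993, 0.1197, 0.3358]
tool_rot: [-0.003, 0.707, 0.707, -0.001]
contact_force: [0.9, 0.3, -0.4]
gripper_width: 0.273
grasp_force: 0.0
```

View pics/s5.png

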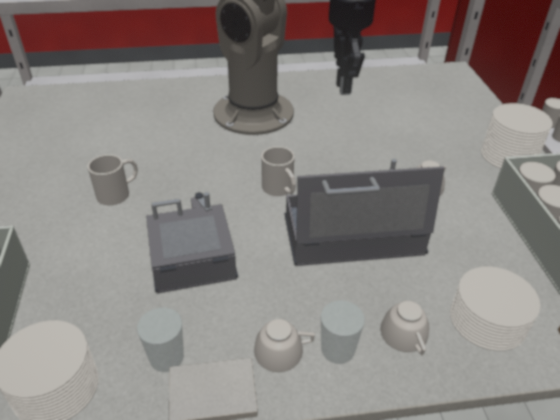

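The lid stands open by itself, with its top edge at about (370,172). The lever is swung clear, the narrower case is still shut and the arm is touching nothing.

```bash
python3 -c "
from station import job
print(job.hand_in())"
```

```text
the job is handed in; nothing more can be done
None
```

I handed in the job: the wider case's latch is swung just past a right angle, its lid stands open at about 80° and the narrower case is shut; one mistyped move pushed the tool further than intended at the latch, but I saw nothing else disturbed.

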